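# Jack up one side of the office printer

## Robot

A 7-joint arm with a two-finger parallel gripper is mounted at the origin on the work surface. World frame = base frame: x ahead of the robot, y to its left, z up, the work surface at z = 0. Lengths are in m, angles in rad, forces in N, time in s.
With the tool pointing down it reaches from about 0.375 to 0.925 m from the base axis. Payload 3.1 kg.
Tool frame: the origin (TCP) lies on the centre line of the jaws, within the pads' length; the fingertips stand 8 mm ahead of it and the grasp point (between the pads) lies 11 mm behind it (env.finger_overhang is the distance from the TCP to the fingertips, in m); z points along the fingers, y is the line along which they close (so a half turn about z gives the same grasp; the last joint's range is limited). The gripper opens to 85 mm and grips with 20 to 120 N. Pads are 22 mm wide; open, the fingers measure 114 mm over their backs; the gripper's body (76 mm by 85 mm) begins 54 mm behind the grasp point. The pads swing forward as they close: fully open they stand 13 mm farther back than shut.
Start: joints at [1.132, 0.383, 0.044, 1.598, -0.018, 1.161, -0.05], TCP at [0.217, -0.613, 0.239] pointing down, gripper open.
Joint ranges: [-2.61, 2.61], [-0.41, 2.15], [-1.48, 1.57], [0, 2.5], [-1.57, 4.71], [0.05, 1.97], [-2.85, 2.85]. Speed limits (rad/s): [2.79, 2.79, 3.14, 3.14, 3.14, 3.14, 3.14].

## Interface

Orientations are given as a 3x3 rotation matrix whose columns are the frame's x, y, z axes.
In Python, from cell import env, vision gives the robot as it stands. The module is installed in compiled form; this text tells all that it offers.
- The arm moves only by the shell command python3 -m handwheel 'ROWS' [FORCE]. ROWS is JSON, a list that holds one entry, the list of rows, each a list of 5 numbers: the finger opening in mm, from 0 to 85.4, then the shift along the tool's x, y, z in mm, then the turn about the tool's z in rad. In form: [[[fingers, x, y, z, twist], ...]]. A call has 1 to 5 rows; each row shifts and turns the commanded pose from where the row before left it, along the tool's axes as they then stand; what a row does not reach is not made up. A row lasts 1/10 s, in which the tool goes at most 50 mm and 8.59 degrees, less where a joint would pass 70% of its speed; a pose out of reach is approached as far as the arm can. A call with a gripper value outside its range is refused whole. The fingers move at their own pace and stop on an object; FORCE is the grip in N (left out, the last holds). Time passes only in rows, so rows that do not move let the fingers close. It gives the time, the measured TCP pose, the force, the opening and the grip force at its end, in the units of the state.
- env.read_state(): the state, without advancing time (a new reading comes with each control period).
- vision.camera(name): name is "side" or "top" or "wrist"; returns (picture, depth): 400x640x3 uint8, blue, green, red; 400x640 float32, m along the optical axis (not along the pixel's ray), 0 where there is no reading.
- vision.camera_info(name): a dict with "camera_matrix" (3x3 intrinsics, pixels), "distortion" ([k1, k2, p1, p2, k3] as OpenCV has them; the pictures are not rectified), "R" (3x3) and "t" (3): a world point X has camera coordinates R X + t. Camera axes: x right, y down, z forward; pixel columns grow to the right and rows downward; lengths in m; the calibration is good to about 2 mm. A picture is of the moment at which its call begins: read the wrist's pose just before it. camera_info takes no time and is no camera call; for the wrist camera it gives the pose at the moment of the call.
- env.close_job(): hands the job in; it is judged then, once.
The state is a dict: "t": time; "joint_pos": joint angles; "joint_vel": joint speeds; "effort": joint torques, N m; "tool_pos": TCP position; "tool_rot": TCP orientation; "contact_force": force on the tool from outside, world axes, zero at the start; "ft_torque": the same for the moment, N m; "width": opening from 0.0 (shut) to 1.0 (fully open); "finger_force": force on a finger pad.
Only numpy, scipy, OpenCV 4.12 (cv2) and the standard library are available. Lean on these libraries where they do the work, as an engineer would, in place of code of your own. Each camera call takes 0.05 s, during which the arm holds its last target. There are 200 camera calls.

## Task

I want to wipe the desk under the printer. Stand the small lever jack on the desk with its saddle squarely under the printer's marked lift point (the low black carrying lip under the moulded arrow), then pump the handle all the way down so that both printer feet on that side come well clear of the desk, and finish while still holding the handle down. Do not shove the printer along the desk, and leave the calendar, bottle and stapler where they are.

Things in the scene. Friction and masses are not known exactly. Their poses are not given: they have to be found in the camera images.
- printer: White laser printer, about 7.5 kg, 400 (x) x 360 (y) x 253 mm high, loose on four rubber feet 18 mm high at x = +-165, y = +-145. Origin: centre of the footprint, desk level. Its front (-x) faces the robot; the casing side with the lift point is the plane y = -180. On that side too, a cover pull (50 x 22 x 10 mm, x = +120, 110 mm up): not a lift point.
- lift_point (a point): Centre of the underside of the carrying lip, 40 mm up, at x = -45, y = -202 mm in the printer's frame. The lip: a black plate 80 mm along the side, 44 mm out from the casing, 12 mm thick; a round boss on its top and a moulded grey arrow on the casing above mark it. Axes as the printer's; come in under it along +y.
- near_feet (a point): Midway between the two feet on the lift-point side, at the level of their undersides: at desk level while the printer stands. Jacked up, the printer tips about its two other feet, which stay on the desk, and this point rises about 13 mm with the handle fully down.
- jack: Loose steel furniture jack, 0.9 kg. Base plate 185 x 80 x 6 mm (x = -97 to +88). Two upright cheeks to grip across: 46 mm over their outer faces (y = +-23), up to 60 mm high, x = -45 to +33. Origin: underside, below the lever's pivot (34 mm up); centre of mass about 25 mm behind it. +x towards the saddle, -x towards the pump handle, z up.
- saddle_top (a point): Centre of the top of the round swivelling saddle, 28 mm across, on the short arm: 64 mm ahead (+x) of the jack's origin and 31 mm up with the handle up. Pumping the handle fully down lifts it 27 mm.
- handle_grip (a point): Centre line of the rubber grip (25 mm round bar, 90 mm long), 215 mm from the pivot. Handle up: 189 mm behind (-x) and 137 mm above the jack's origin, the bar sloping up 0.50 rad to the rear. Fully down: 214 mm behind, 51 mm up, slope 0.08. The bar ends 53 mm beyond this point.
- pump_handle (a joint): Angle of the pump handle: 0 up (where a spring brings it back when it is let go), 0.42 rad fully down at its stop. Nothing latches: the load and spring push the handle up again. Under the printer, it needs about 10 to 20 N down at the grip.
- calendar: Tent-shaped desk calendar, 130 x 170 x 145 mm, to be left alone. Origin: centre of its underside.
- bottle: Green water bottle, 66 mm across, 200 mm high, to be left alone. Origin: centre of its underside.
- stapler: Black stapler, 145 x 36 x 55 mm, to be left alone. Origin: centre of its underside.

How it is judged:
On the way, in this order (a step that is already met when the one before it is completed fails the run):
1. the jack stands on the desk with its saddle under the lift point, handle still up (horizontal distance between saddle_top and lift_point below 0.014 m and height (world z) of jack below 0.005 m and angle between jack's own z axis and vertical below 0.06 rad and value of joint pump_handle below 0.1 rad and z of saddle_top in the frame of lift_point below 0 m), for 0.2 s.
2. the handle is pumped down and the saddle carries the printer's near side up (value of joint pump_handle above 0.36 rad and contact force between jack and printer above 12 N and height (world z) of near_feet above 0.009 m), for 0.5 s.
At the end, for the whole second after the job is handed in: Fingers hold the pump handle down (joint above 0.36 of 0.42 rad); jack flat on the desk, saddle within 18 mm of the lift point, carrying over 12 N; near feet at least 9 mm off the desk, printer still standing on its far feet; arm clear of the printer; all still (all of step 2 and contact force between the fingers and jack above 2 N and contact force between each of the arm, the fingers and printer below 0.5 N and horizontal distance between saddle_top and lift_point below 0.018 m and height (world z) of jack below 0.006 m and angle between jack's own z axis and vertical below 0.08 rad and linear speed of printer below 0.02 m/s and height (world z) of printer below 0.012 m and angle between printer's own z axis and vertical above 0.025 rad); the arm keeps its last pose, push and grip.
It fails at once if the printer is shoved along the desk (its centre moves over 25 mm) (distance of printer from where it was at the start of the episode above 0.025 m).
It fails at once if the calendar, bottle or stapler is disturbed (moved over 20 mm) (distance of any of calendar, bottle, stapler from where it was at the start of the episode above 0.02 m).
It also fails if it takes over 61 s, if anything falls off the work surface, if the arm or the gripper's body presses on something with over 40 N, if the wrist force passes 120 N, or if a joint passes its speed limit or range.

## Working session

There is one attempt and no reset: what is moved stays moved. The work goes in short steps, Python scripts to look and compute and a shell command to move; the robot and the scene stay as the last step left them, time stands still between calls to the robot, and variables do not carry over. Pictures are saved under pics/ and viewed, at most 10 in all, crops included, and the job is handed in when it is done.

```bash
mkdir -p pics; cat > h.py <<'E'
import numpy as np, cv2
from cell import env, vision
np.set_printoptions(precision=4,suppress=True)
def world(name,info,depth,u,v,d=None):
    K=np.array(info["camera_matrix"]);D=np.array(info["distortion"])
    p=cv2.undistortPoints(np.array([[[u,v]]],float),K,D)[0,0]
    z=depth[int(v),int(u)] if d is None else d
    return np.array(info["R"]).T@(np.array([p[0]*z,p[1]*z,z])-np.array(info["t"]))
def onplane(info,u,v,h):
    K=np.array(info["camera_matrix"]);D=np.array(info["distortion"])
    p=cv2.undistortPoints(np.array([[[u,v]]],float),K,D)[0,0]
    R=np.array(info["R"]);c=-R.T@np.array(info["t"]);r=R.T@np.array([p[0],p[1],1.])
    return c+r*(h-c[2])/r[2]
def snap(name,tag):
    info=vision.camera_info(name);im,d=vision.camera(name)
    cv2.imwrite(f"pics/{tag}.png",im);np.savez(f"pics/{tag}.npz",d=d,**{k:np.array(info[k]) for k in info})
    return im,d,info
def load(tag):
    z=np.load(f"pics/{tag}.npz");return z["d"],{k:z[k] for k in z.files}
E
python3 - <<'E'
from h import *
s=env.read_state();print(s["t"],s["tool_pos"],s["tool_rot"],s["width"],s["contact_force"],env.finger_overhang)
for n in("top","side"):
    im,d,i=snap(n,n+"0");print(n,-i["R"].T@i["t"] if 0 else -np.array(i["R"]).T@np.array(i["t"]))
E
```

```text
0.0 [ 0.2169 -0.6117  0.2379] [[ 0.9425  0.3343 -0.001 ]
 [ 0.3343 -0.9424  0.0025]
 [-0.0001 -0.0027 -1.    ]] 0.9948178843420752 [-0.5985  0.6937  0.2663] 0.008
top [0.394  0.1293 1.4035]
side [ 0.0503 -0.105   1.5025]
```

View pics/top0.png

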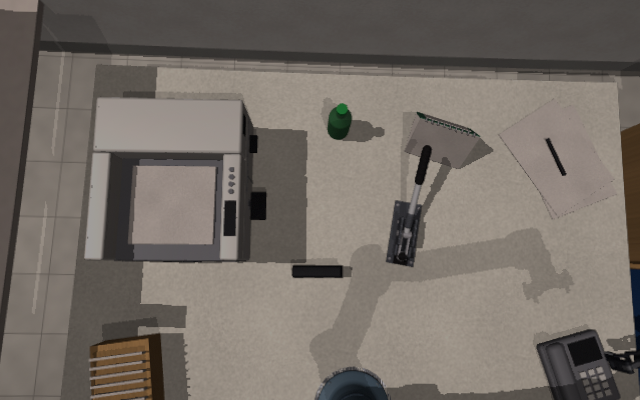

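View pics/side0.png

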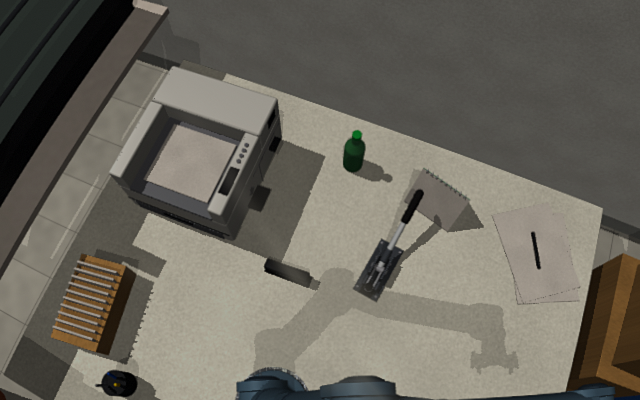

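The top view shows the jack around (403,235) with its handle running up to (426,150) by the calendar (440,140). The lip is at (258,205), the bottle at (340,120) and the stapler at (317,271). I'll enlarge the jack and the printer's lift side.

```bash
python3 - <<'E'
from h import *
im=cv2.imread("pics/top0.png")
a=cv2.resize(im[100:280,370:490],None,fx=3.3,fy=3.3,interpolation=cv2.INTER_CUBIC)
b=cv2.resize(im[90:270,220:340],None,fx=3.3,fy=3.3,interpolation=cv2.INTER_CUBIC)
cv2.imwrite("pics/c1.png",np.hstack([a,b]))
d,i=load("top0")
for n,u,v in[("lip",260,205),("pull",253,144),("bottlecap",341,109),("caltop",447,125),("stapler",317,271),("handle",426,150),("handle2",421,175),("bodycorner",243,262),("cornertop",243,100),("desk",360,300),("base",350,385)]:
    print(n,world("",i,d,u,v))
E
```

```text
lip [0.5524 0.2781 0.0584]
pull [0.7146 0.2986 0.1164]
bottlecap [0.794  0.0624 0.2043]
caltop [ 0.7818 -0.2359  0.1323]
stapler [0.3723 0.1112 0.0561]
handle [ 0.6991 -0.1677  0.1728]
handle2 [ 0.639  -0.1636  0.1319]
bodycorner [0.3916 0.3255 0.0021]
cornertop [0.8787 0.3502 0.0035]
desk [ 0.2926 -0.0156  0.0014]
base [0.0672 0.0116 0.0281]
```

View pics/c1.png

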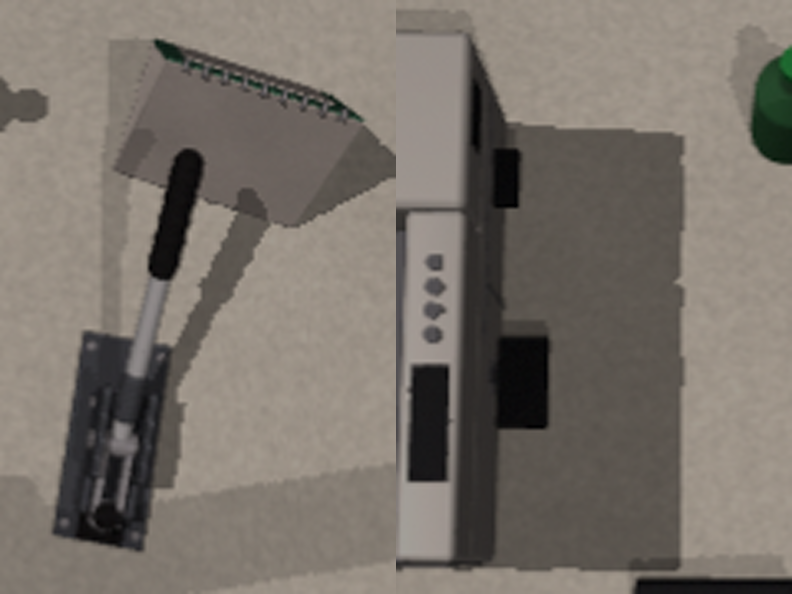

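The crop shows the jack plate corners at (83,332), (170,347), (143,550) and (54,536). The lip spans rows 337–428 with its outer edge at column 548, and the handle grip overlaps the calendar's near slope.

```bash
python3 - <<'E'
from h import *
d,i=load("top0")
L=lambda x,y,h:onplane(i,370+x/3.3,100+y/3.3,h)
Rr=lambda x,y,h:onplane(i,220+(x-396)/3.3,90+y/3.3,h)
c=np.array([L(x,y,.006) for x,y in[(83,332),(170,347),(143,550),(54,536)]])
print(c);print([np.linalg.norm(c[k]-c[(k+1)%4]) for k in range(4)])
rear=(c[0]+c[1])/2;front=(c[2]+c[3])/2
ax=(front-rear)[:2];ax/=np.linalg.norm(ax);print("jack axis",ax,np.degrees(np.arctan2(ax[1],ax[0])))
ctr=c.mean(0)[:2];o=ctr+ax*0.0045;print("jack origin",o)
print("saddle chk",L(107,517,.031)[:2],o+ax*.064,"grip end chk",L(188,158,.16)[:2],o-ax*.235)
print("lip",Rr(548,337,.052),Rr(548,428,.052),Rr(500,428,.052)," pull",Rr(520,150,.115),Rr(520,208,.115))
# cloud
u,v=np.meshgrid(np.arange(640),np.arange(400))
K=i["camera_matrix"];p=cv2.undistortPoints(np.stack([u.ravel(),v.ravel()],1).astype(float)[:,None],K,i["distortion"])[:,0]
z=d.ravel();P=(np.c_[p*z[:,None],z]-i["t"])@i["R"];ok=(z>0)
P=P[ok];np.save("pics/cloud0.npy",P)
m=(P[:,1]>.25)&(P[:,1]<.8)&(P[:,2]>.2)&(P[:,2]<.3)&(P[:,0]>.3)&(P[:,0]<.95)
print(m.sum(),np.percentile(P[m],[0,1,50,99,100],axis=0),cv2.minAreaRect(P[m][:,:2].astype(np.float32)))
l=(P[:,2]>.045)&(P[:,2]<.062)&(P[:,1]>.25)&(P[:,1]<.33)&(P[:,0]>.45)&(P[:,0]<.65)
print("lip pts",l.sum(),P[l].min(0),P[l].max(0))
s=(P[:,2]>.06)&(P[:,2]<.22)&(P[:,1]>.28)&(P[:,1]<.36)&(P[:,0]>.4)&(P[:,0]<.8)
# side plane fit
Q=P[s];f=np.linalg.lstsq(np.c_[Q[:,0],np.ones(len(Q))],Q[:,1],rcond=None)[0]
for _ in range(5):
    r=Q[:,1]-np.c_[Q[:,0],np.ones(len(Q))]@f;k=abs(r)<.006
    f=np.linalg.lstsq(np.c_[Q[k][:,0],np.ones(k.sum())],Q[k][:,1],rcond=None)[0]
print("side y=",f,k.sum(),len(Q))
E
```

```text
[[ 0.5836 -0.1155  0.006 ]
 [ 0.5724 -0.1938  0.006 ]
 [ 0.3916 -0.169   0.006 ]
 [ 0.4015 -0.0904  0.006 ]]
[np.float64(0.07913489149088296), np.float64(0.18249365047806607), np.float64(0.0791732550048661), np.float64(0.1838214107399151)]
jack axis [-0.9907  0.1361] 172.18018521715027
jack origin [ 0.4828 -0.1415]
saddle chk [ 0.419  -0.1325] [ 0.4194 -0.1328] grip end chk [ 0.7082 -0.1734] [ 0.7156 -0.1735]
lip [0.5907 0.2632 0.052 ] [0.5118 0.2597 0.052 ] [0.5106 0.3007 0.052 ]  pull [0.7396 0.2874 0.115 ] [0.6898 0.2851 0.115 ]
13852 [[0.3904 0.3041 0.2   ]
 [0.4    0.3066 0.2042]
 [0.6722 0.5044 0.2535]
 [0.7881 0.6643 0.2594]
 [0.7955 0.6706 0.2633]] ((0.5935460329055786, 0.4869248867034912), (0.3992532789707184, 0.3617648482322693), 1.1602174043655396)
lip pts 487 [0.4507 0.2631 0.0451] [0.6489 0.3106 0.0616]
side y= [0.0196 0.297 ] 1172 1280
```

```bash
python3 -m handwheel '[[[85,35,-29,0,0],[85,35,-29,0,0],[85,35,-29,0,0],[85,35,-29,0,0],[85,35,-29,0,0]]]' >/dev/null
python3 -m handwheel '[[[85,35,-29,0,0],[85,35,-29,0,0],[85,35,-29,0,0],[85,35,-29,0,0],[85,35,-29,0,0]]]' >/dev/null
python3 -m handwheel '[[[85,35,-29,0,0],[85,35,-29,0,0],[85,0,0,0,-0.148],[85,0,0,0,-0.148],[85,0,0,0,-0.148]]]' 
python3 -m handwheel '[[[85,0,0,0,-0.148],[85,0,0,0,-0.148],[85,0,0,0,-0.148],[85,0,0,0,-0.148],[85,0,0,0,-0.148]]]' >/dev/null
python3 -m handwheel '[[[85,0,0,0,-0.148],[85,0,0,0,-0.148],[85,0,0,0,-0.148],[85,0,0,0,-0.148],[85,0,0,0,-0.148]]]' >/dev/null
python3 -m handwheel '[[[85,0,0,0,-0.148],[85,0,0,0,-0.148],[85,0,0,0,-0.148],[85,0,0,0,-0.148],[85,0,0,0,-0.148]]]'
python3 -m handwheel '[[[85,0,0,0,0],[85,0,0,0,0]]]'
cat >> h.py <<'E'
def to(x,y,z,ang=None):
    s=env.read_state();R=np.array(s["tool_rot"]);p=np.array(s["tool_pos"])
    a=np.arctan2(R[1,0],R[0,0])
    print("t",s["t"],"tcp",p,"ang",np.degrees(a),"tilt",np.degrees(np.arccos(-R[2,2])),"q",np.array(s["joint_pos"]),"w",s["width"]*85.4,"F",np.array(s["contact_force"]),"ff",s["finger_force"])
    print("move tool mm",R.T@(np.array([x,y,z])-p)*1000,"twist",None if ang is None else -(np.radians(ang)-a))
E
python3 -c "
from h import *
to(.4947,-.1431,.031,172.2)
snap('wrist','w1')"
```

```text
t: 1.6
tool_pos: [0.4965, -0.1434, 0.2387]
tool_rot: [[0.702, 0.712, -0.001], [0.712, -0.702, 0.0], [-0.001, -0.001, -1.0]]
contact_force: [0.3, -0.0, 0.2]
width: 0.997
finger_force: 0.0
t: 3.1
tool_pos: [0.4962, -0.1442, 0.2387]
tool_rot: [[-0.991, 0.13, -0.001], [0.13, 0.991, 0.0], [0.001, 0.0, -1.0]]
contact_force: [-0.3, -0.9, 1.3]
width: 0.995
finger_force: 0.0
t: 3.3
tool_pos: [0.4964, -0.1442, 0.2389]
tool_rot: [[-0.99, 0.139, -0.001], [0.139, 0.99, 0.0], [0.001, 0.0, -1.0]]
contact_force: [0.9, 0.3, -1.1]
width: 0.998
finger_force: 0.0
t 3.3 tcp [ 0.4964 -0.1442  0.2389] ang 171.98206642769844 tilt 0.04398888962479942 q [ 0.7272  0.1765 -0.5723  1.8908  0.1064  1.105   1.5449] w 85.2575524154145 F [ 0.9415  0.2748 -1.0763] ff 0.0
move tool mm [  1.7223   0.841  207.9173] twist -0.00380365838729535
```

View pics/w1.png

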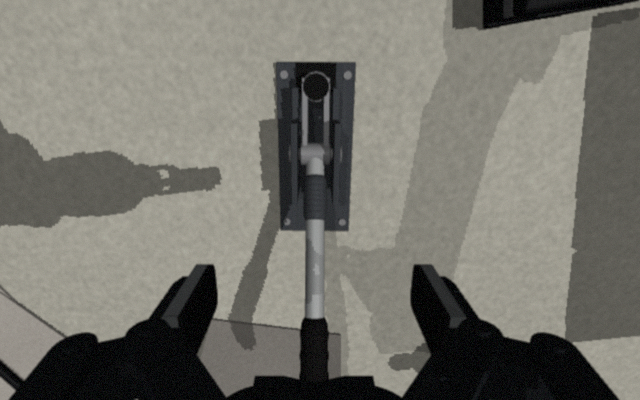

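The wrist view shows the jack straight ahead. Its plate corners are (274,62), (356,62), (348,230) and (281,230), and the fingers straddle the handle. Checking its pose from these.

```bash
python3 - <<'E'
from h import *
d,i=load("w1")
c=np.array([onplane(i,u,v,.006) for u,v in[(274,62),(356,62),(348,230),(281,230)]])
print(c);f=(c[0]+c[1])/2;r=(c[2]+c[3])/2;ax=(f-r)[:2];print(np.linalg.norm(ax));ax/=np.linalg.norm(ax)
print(np.degrees(np.arctan2(ax[1],ax[0])),c.mean(0)[:2]+ax*.0045)
s=onplane(i,315,87,.031);print("saddle",s,s[:2]-ax*.064)
E
```

```text
[[ 0.3918 -0.1686  0.006 ]
 [ 0.4033 -0.0876  0.006 ]
 [ 0.5842 -0.1152  0.006 ]
 [ 0.5732 -0.1929  0.006 ]]
0.18300119881197163
171.84526259452207 [ 0.4837 -0.1404]
saddle [ 0.4206 -0.1315  0.031 ] [ 0.4839 -0.1405]
```

```bash
python3 -m handwheel '[[[85,1,1,45,0],[85,0,0,45,0],[85,0,0,45,0],[85,0,0,40,0],[85,0,0,20,0]]]' 
python3 -m handwheel '[[[85,0,0,13,0],[85,0,0,0,0],[45,0,0,0,0],[30,0,0,0,0],[30,0,0,0,0]]]' 90 
python3 -m handwheel '[[[30,0,0,0,0],[30,0,0,0,0],[30,0,0,0,0]]]'
```

```text
t: 3.85
tool_pos: [0.4929, -0.1425, 0.0405]
tool_rot: [[-0.99, 0.138, -0.006], [0.138, 0.99, 0.002], [0.006, 0.001, -1.0]]
contact_force: [-0.6, 0.1, 0.3]
width: 0.996
finger_force: 0.0
t: 4.35
tool_pos: [0.4977, -0.1432, 0.0333]
tool_rot: [[-0.991, 0.137, 0.004], [0.137, 0.991, -0.001], [-0.004, -0.0, -1.0]]
contact_force: [-0.0, 1.3, -0.4]
width: 0.526
finger_force: 94.1
t: 4.65
tool_pos: [0.4978, -0.1432, 0.0332]
tool_rot: [[-0.991, 0.137, 0.004], [0.137, 0.991, -0.001], [-0.004, -0.0, -1.0]]
contact_force: [-0.3, 0.3, 6.4]
width: 0.523
finger_force: 94.6
```

```bash
python3 -m handwheel '[[[30,0,0,-10,0],[30,0,0,-20,0],[30,0,0,-25,0],[30,0,0,-25,0],[30,0,0,0,0]]]' 
python3 -m handwheel '[[[30,10,25,0,0],[30,15,37,0,0],[30,15,37,0,0],[30,15,37,0,0],[30,15,37,0,0]]]' 
python3 -m handwheel '[[[30,5,12,0,0],[30,0,0,0,0.08],[30,0,0,0,0.12],[30,0,0,0,0.13],[30,0,0,0,0.14]]]' 
python3 -m handwheel '[[[30,0,0,0,0.14],[30,0,0,0,0.14],[30,0,0,0,0.14],[30,0,0,0,0.14],[30,0,0,0,0.14]]]' 
python3 -m handwheel '[[[30,0,0,0,0.14],[30,0,0,0,0.10],[30,0,0,0,0],[30,0,0,0,0]]]' 
python3 -c "
from h import *
to(.553,.136,.040,91.2)
snap('wrist','w2')"
```

```text
t: 5.15
tool_pos: [0.4972, -0.1437, 0.1135]
tool_rot: [[-0.991, 0.137, 0.004], [0.137, 0.991, -0.002], [-0.005, -0.001, -1.0]]
contact_force: [1.1, 0.5, -8.3]
width: 0.528
finger_force: 94.2
t: 5.65
tool_pos: [0.447, 0.0386, 0.1092]
tool_rot: [[-0.991, 0.137, -0.004], [0.137, 0.991, -0.0], [0.004, -0.001, -1.0]]
contact_force: [1.1, 1.0, -8.7]
width: 0.529
finger_force: 94.1
t: 6.15
tool_pos: [0.4445, 0.0497, 0.1093]
tool_rot: [[-0.818, 0.575, -0.004], [0.575, 0.818, -0.001], [0.003, -0.003, -1.0]]
contact_force: [-0.2, 0.5, -8.4]
width: 0.526
finger_force: 94.2
t: 6.65
tool_pos: [0.4446, 0.0497, 0.1093]
tool_rot: [[-0.255, 0.967, -0.004], [0.967, 0.255, -0.0], [0.001, -0.004, -1.0]]
contact_force: [0.2, -1.4, -9.0]
width: 0.524
finger_force: 94.1
t: 7.05
tool_pos: [0.4454, 0.05, 0.11]
tool_rot: [[-0.026, 1.0, -0.003], [1.0, 0.026, -0.0], [-0.0, -0.003, -1.0]]
contact_force: [-0.4, -0.4, -8.6]
width: 0.528
finger_force: 94.5
t 7.05 tcp [0.4454 0.05   0.11  ] ang 91.50540044792238 tilt 0.16069621976167267 q [ 0.2298  0.2143 -0.4651  2.1545  0.1327  0.8022 -0.2926] w 45.095784888205465 F [-0.4244 -0.3836 -8.5544] ff 94.49555397033691
move tool mm [ 83.1524 110.0312  69.6707] twist 0.005330243353311115
```

View pics/w2.png

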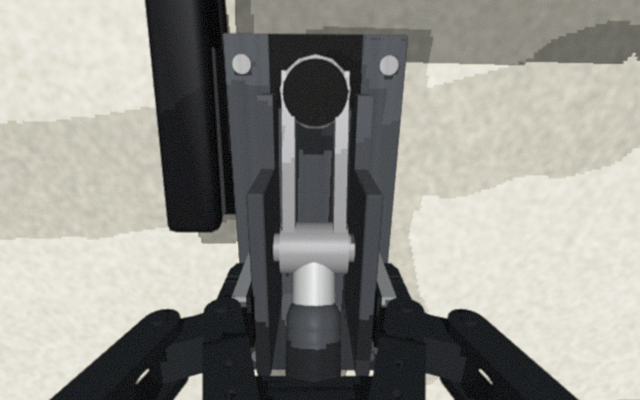

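The jack is held straight: its saddle circle is at (315,91) and the plate's front corners are at (224,35) and (407,35). The stapler is at left, well below.

```bash
python3 - <<'E'
from h import *
d,i=load("w2")
s=world("",i,d,315,91);print("saddle",s)
for u,v in[(228,45),(400,45),(260,110),(232,85),(395,85),(240,130)]: print(u,v,world("",i,d,u,v))
E
```

```text
saddle [0.4442 0.1297 0.1073]
228 45 [0.4064 0.147  0.0832]
400 45 [0.4807 0.149  0.0817]
260 110 [0.4225 0.1218 0.1032]
232 85 [0.4069 0.1306 0.0818]
395 85 [0.4802 0.1325 0.0818]
240 130 [0.4099 0.1108 0.0829]
```

```bash
python3 -m handwheel '[[[30,20,25,0,0.005],[30,25,35,0,0],[30,25,35,0,0],[30,5,15,0,0],[30,0,0,20,0]]]' 
python3 -m handwheel '[[[30,0,0,25,0],[30,0,0,15,0],[30,0,0,8,0],[30,0,0,0,0],[30,0,0,0,0]]]' 
python3 -c "
from h import *
snap('top','t2');snap('wrist','w3')
to(.553,.2042,.034,91.2)
im=cv2.imread('pics/t2.png')[130:270,220:400];w=cv2.imread('pics/w3.png')
cv2.imwrite('pics/c2.png',np.vstack([cv2.resize(im,(411,320),interpolation=cv2.INTER_CUBIC),cv2.resize(w,(411,257))]))"
```

```text
t: 7.6
tool_pos: [0.5624, 0.1315, 0.0946]
tool_rot: [[-0.022, 1.0, 0.012], [1.0, 0.022, 0.005], [0.005, 0.012, -1.0]]
contact_force: [0.9, -0.1, -8.1]
width: 0.526
finger_force: 95.4
t: 8.1
tool_pos: [0.556, 0.1278, 0.0439]
tool_rot: [[-0.019, 1.0, 0.001], [1.0, 0.019, 0.001], [0.0, 0.001, -1.0]]
contact_force: [0.6, 0.8, -8.9]
width: 0.528
finger_force: 94.8
t 8.2 tcp [0.5568 0.128  0.0447] ang 91.09625480650593 tilt 0.1869835469258714 q [ 0.049   0.5227 -0.418   1.9039  0.2951  0.7718 -0.5131] w 44.73972273215887 F [ 0.6075 -0.2317 -8.4588] ff 94.84284281730652
move tool mm [76.2353 -2.343  10.7999] twist -0.0018106952095902074
```

View pics/c2.png

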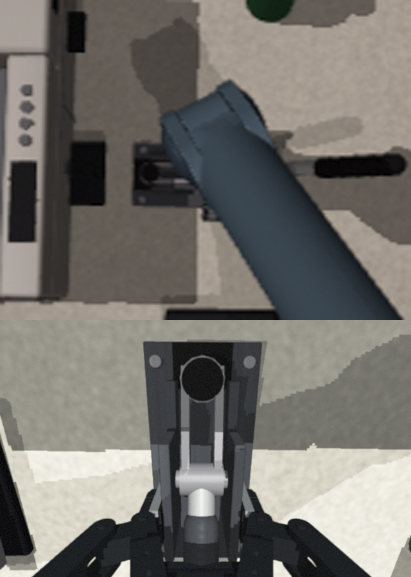

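The top crop has the saddle (150,172) in line with the lip middle (88,173), and the wrist view shows the jack square. Slide in just above the desk, then set it down.

```bash
python3 -m handwheel '[[[30,0,-2,4,0],[30,0,0,4,0],[30,15,0,0,0],[30,20,0,0,0],[30,20,0,0,0]]]' 
python3 -m handwheel '[[[30,15,0,0,0],[30,6,0,0,0],[30,0,0,0,0],[30,0,0,0,0]]]' 
python3 -c "
from h import *
to(.553,.2042,.034,91.2)
d=snap('wrist','w4')[1]
import sys"
```

```text
t: 8.7
tool_pos: [0.5522, 0.1843, 0.0353]
tool_rot: [[-0.019, 1.0, 0.0], [1.0, 0.019, 0.001], [0.001, 0.0, -1.0]]
contact_force: [0.3, 0.7, -9.4]
width: 0.525
finger_force: 95.0
t: 9.1
tool_pos: [0.5518, 0.2022, 0.035]
tool_rot: [[-0.018, 1.0, -0.001], [1.0, 0.018, -0.002], [-0.002, -0.001, -1.0]]
contact_force: [0.3, -0.2, -9.6]
width: 0.527
finger_force: 95.0
t 9.1 tcp [0.5518 0.2022 0.035 ] ang 91.0553413004872 tilt 0.11153509083111471 q [-0.0817  0.5653 -0.417   1.8624  0.3155  0.7804 -0.6496] w 45.01259066732575 F [ 0.2834 -0.2297 -9.6244] ff 94.99104022979736
move tool mm [1.9821 1.2294 0.9757] twist -0.0025247705981514823
```

View pics/w4.png

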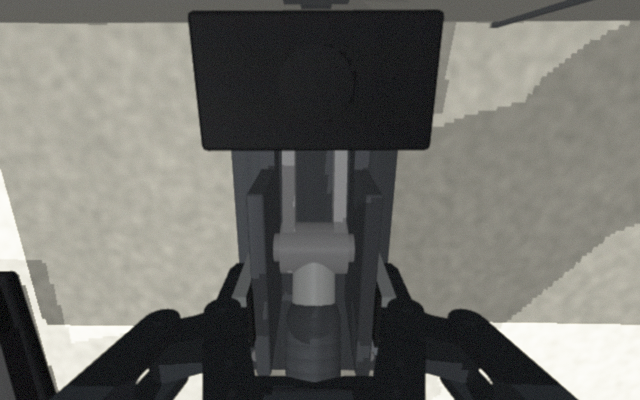

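The lip (top corners (189,12), (443,12), (430,149), (204,149)), with its boss at (316,80), sits centred over the jack's centre line, column 315. Checking numerically.

```bash
python3 - <<'E'
from h import *
d,i=load("w4")
a=onplane(i,204,149,.052);b=onplane(i,430,149,.052);print(a,b,"depth",world("",i,d,260,120),"boss",world("",i,d,316,80))
c=(onplane(i,189,12,.052)+onplane(i,443,12,.052))/2;print("far",c)
m=(a+b)/2;print("lift from near",m[:2]+.022*np.array([-.02,1]),"saddle now",np.array(env.read_state()["tool_pos"])[:2]+[-.0014,.0797])
E
```

```text
[0.5134 0.2627 0.052 ] [0.5911 0.2641 0.052 ] depth [0.533  0.2729 0.0522] boss [0.5514 0.2859 0.0542]
far [0.551  0.3053 0.052 ]
lift from near [0.5518 0.2854] saddle now [0.5506 0.2811]
```

```bash
python3 -m handwheel '[[[30,3.5,1,0,0],[30,0,0,1,0],[30,0,0,1,0],[30,0,0,0,0],[30,0,0,0,0]]]' 
```

```text
t: 9.65
tool_pos: [0.5531, 0.2069, 0.0336]
tool_rot: [[-0.019, 1.0, 0.001], [1.0, 0.019, -0.0], [-0.0, 0.001, -1.0]]
contact_force: [-0.7, 0.0, -6.3]
width: 0.529
finger_force: 95.4
```

```bash
python3 -m handwheel '[[[30,0,0,1,0],[30,0,0,0,0],[60,0,0,0,0],[85,0,0,0,0],[85,0,0,0,0]]]'
python3 -m handwheel '[[[85,0,0,0,0],[85,0,0,-20,0],[85,0,0,-40,0],[85,0,0,-45,0],[85,0,0,-45,0]]]' 
python3 -m handwheel '[[[85,-20,0,-22,0],[85,-45,0,0,0],[85,-45,0,0,0],[85,-45,0,0,0],[85,-19,0,0,0]]]' 
python3 -m handwheel '[[[85,0,0,0,0],[85,0,0,0,0]]]' >/dev/null
python3 -c "
from h import *
to(.5568,.0335,.126,91.2)
snap('wrist','w5');snap('top','t5')
im=cv2.imread('pics/t5.png')[130:270,220:400];w=cv2.imread('pics/w5.png')
cv2.imwrite('pics/c5.png',np.vstack([cv2.resize(im,(411,320),interpolation=cv2.INTER_CUBIC),cv2.resize(w,(411,257))]))"
```

```text
t: 10.15
tool_pos: [0.5541, 0.2079, 0.0333]
tool_rot: [[-0.019, 1.0, 0.003], [1.0, 0.019, 0.001], [0.001, 0.003, -1.0]]
contact_force: [-0.5, 0.1, -0.2]
width: 0.99
finger_force: 0.0
t: 10.65
tool_pos: [0.5525, 0.2071, 0.1836]
tool_rot: [[-0.019, 1.0, -0.0], [1.0, 0.019, 0.0], [0.0, -0.0, -1.0]]
contact_force: [0.8, -0.2, -1.1]
width: 0.992
finger_force: 0.0
t: 11.15
tool_pos: [0.5563, 0.0264, 0.2044]
tool_rot: [[-0.012, 1.0, 0.0], [1.0, 0.012, -0.003], [-0.003, 0.0, -1.0]]
contact_force: [1.0, -0.7, 0.8]
width: 0.995
finger_force: 0.0
t 11.35 tcp [0.5562 0.0337 0.2044] ang 91.06479277537531 tilt 0.06468117303405799 q [ 0.2339  0.2756 -0.424   1.8407  0.1282  1.0515 -0.221 ] w 85.02958684093208 F [-0.7837  0.9024 -0.2743] ff 0.0
move tool mm [-0.3215  0.5996 78.4347] twist -0.0023598112421843176
```

View pics/c5.png

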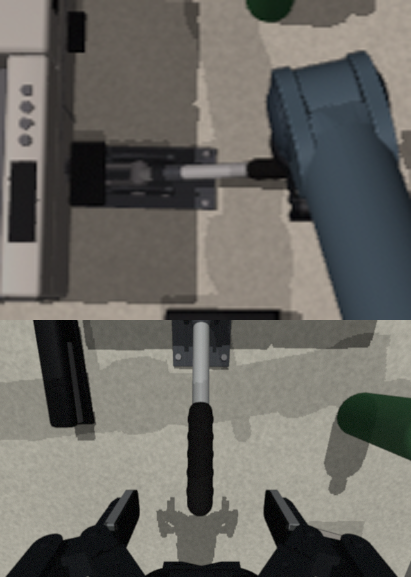

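The top crop shows the plate tucked under the lip. The wrist crop shows the grip running from (201,402) to (200,515), centred between the fingers. Checking the bar position by depth.

```bash
python3 - <<'E'
from h import *
d,i=load("w5")
for v in(135,180,220,260,296): print(v,world("",i,d,311,v))
d2,j=load("t5")
c=[onplane(j,220+x/2.283,130+y/2.286,.006)for x,y in[(217,150),(217,210)]];print("plate rear corners",c)
E
```

```text
135 [0.5541 0.0848 0.1214]
180 [0.5546 0.0597 0.1367]
220 [0.555  0.0378 0.1477]
260 [0.5554 0.0173 0.1595]
296 [ 0.5557 -0.0016  0.1679]
plate rear corners [array([0.5914, 0.1226, 0.006 ]), array([0.5135, 0.1204, 0.006 ])]
```

```bash
python3 -m handwheel '[[[85,0,-1,40,0],[85,0,0,30,0],[85,0,0,8,0],[50,0,0,0,0],[15,0,0,0,0]]]' 45
python3 -m handwheel '[[[10,0,0,0,0],[10,0,0,0,0],[10,0,0,0,0],[10,0,0,0,0]]]'
```

```text
t: 11.95
tool_pos: [0.5562, 0.0344, 0.1276]
tool_rot: [[-0.021, 1.0, 0.002], [1.0, 0.021, 0.001], [0.001, 0.002, -1.0]]
contact_force: [-0.1, -0.3, 0.8]
width: 0.689
finger_force: 0.0
t: 12.35
tool_pos: [0.5562, 0.0329, 0.1275]
tool_rot: [[-0.019, 1.0, 0.003], [1.0, 0.019, -0.0], [-0.0, 0.003, -1.0]]
contact_force: [-0.1, -0.7, 1.8]
width: 0.278
finger_force: 43.9
```

```bash
python3 -m handwheel '[[[10,-4.2,0,8,0],[10,-3.8,0,8.2,0],[10,-3.5,0,8.3,0],[10,-3.1,0,8.5,0],[10,0,0,0,0]]]'
python3 -m handwheel '[[[10,0,0,0,0],[10,0,0,0,0]]]'
python3 -c "
from h import *
im,d,i=snap('top','t6')
for u,v in[(260,205),(253,144),(235,250),(235,120)]: print(world('',i,d,u,v), world('',i,load('t5')[0],u,v))"
```

```text
t: 12.85
tool_pos: [0.5568, 0.0178, 0.0935]
tool_rot: [[-0.018, 1.0, 0.002], [1.0, 0.018, 0.0], [0.0, 0.002, -1.0]]
contact_force: [-1.0, -1.2, 11.0]
width: 0.276
finger_force: 44.6
t: 13.05
tool_pos: [0.5568, 0.0181, 0.0943]
tool_rot: [[-0.018, 1.0, 0.002], [1.0, 0.018, -0.0], [-0.0, 0.002, -1.0]]
contact_force: [-0.4, -1.3, 9.8]
width: 0.277
finger_force: 44.5
[0.5525 0.2781 0.058 ] [0.5523 0.2779 0.0595]
[0.7153 0.299  0.1136] [0.715  0.2989 0.1148]
[0.4197 0.3102 0.2569] [0.4198 0.3109 0.2522]
[0.739  0.3274 0.2565] [0.7395 0.3276 0.2551]
```

Force is about 10 N up with almost no horizontal load, so the arc is right. Continuing.

```bash
python3 -m handwheel '[[[10,-2.8,0,8.6,0],[10,-2.4,0,8.7,0],[10,-2,0,8.8,0],[10,-1.7,0,8.9,0],[10,0,0,0,0]]]'
python3 -m handwheel '[[[10,-1.3,0,8.9,0],[10,-0.9,0,9,0],[10,0,0,2,0],[10,0,0,0,0],[10,0,0,0,0]]]'
python3 -c "
from h import *
to(.56,.0085,.04)
im,d,i=snap('top','t7');snap('wrist','w7')
for u,v in[(253,144),(235,250),(235,120)]: print(world('',i,d,u,v), world('',i,load('t5')[0],u,v))"
```

```text
t: 13.6
tool_pos: [0.557, 0.009, 0.0594]
tool_rot: [[-0.018, 1.0, 0.002], [1.0, 0.018, -0.001], [-0.001, 0.002, -1.0]]
contact_force: [-2.5, -2.2, 15.3]
width: 0.279
finger_force: 46.0
t: 14.1
tool_pos: [0.5571, 0.0066, 0.0401]
tool_rot: [[-0.018, 1.0, 0.002], [1.0, 0.018, -0.001], [-0.001, 0.002, -1.0]]
contact_force: [-2.0, -1.7, 15.5]
width: 0.279
finger_force: 46.8
t 14.1 tcp [0.5571 0.0066 0.0401] ang 91.04078486406459 tilt 0.1326219630446135 q [ 0.2145  0.4997 -0.3573  1.9409  0.2526  0.7421 -0.2717] w 23.829695019615336 F [-2.0056 -1.6841 15.4993] ff 46.805609464645386
move tool mm [1.8616 2.9389 0.0636] twist None
[0.7113 0.2969 0.1293] [0.715  0.2989 0.1148]
[0.4201 0.3128 0.2405] [0.4198 0.3109 0.2522]
[0.7358 0.3255 0.2674] [0.7395 0.3276 0.2551]
```

```bash
python3 -m handwheel '[[[10,0,0,2,0],[10,0,0,1,0],[10,0,0,0,0],[10,0,0,0,0],[10,0,0,0,0]]]'
python3 -c "
from h import *
im,d,i=snap('wrist','w8');t,dt,it=snap('top','t8');np.savez
im=t[90:270,80:400]
cv2.imwrite('pics/c8.png',np.vstack([cv2.resize(im,(533,300),interpolation=cv2.INTER_CUBIC),cv2.resize(cv2.imread('pics/w8.png'),(480,300))[:, :].copy() if 0 else cv2.resize(cv2.imread('pics/w8.png'),(533,300))]))
K=it['camera_matrix']
def cloud(tag):
    d,i=load(tag);u,v=np.meshgrid(np.arange(640),np.arange(400))
    p=cv2.undistortPoints(np.stack([u.ravel(),v.ravel()],1).astype(float)[:,None],i['camera_matrix'],i['distortion'])[:,0];z=d.ravel()
    P=(np.c_[p*z[:,None],z]-i['t'])@i['R'];return P[z>0]
for tg in('t5','t8'):
    P=cloud(tg);m=(P[:,0]>.68)&(P[:,0]<.78)&(P[:,1]>.32)&(P[:,1]<.65)&(P[:,2]>.22);Q=P[m]
    f=np.linalg.lstsq(np.c_[Q[:,1],np.ones(len(Q))],Q[:,2],rcond=None)[0];print(tg,'slope',f[0],'z at y=.34',f[0]*.34+f[1],'y=.63',f[0]*.63+f[1])
"
```

```text
t: 14.7
tool_pos: [0.5572, 0.0065, 0.0381]
tool_rot: [[-0.018, 1.0, 0.002], [1.0, 0.018, -0.002], [-0.002, 0.002, -1.0]]
contact_force: [-4.7, -3.5, 21.5]
width: 0.276
finger_force: 47.4
t5 slope 0.00027239042190013734 z at y=.34 0.25413341994900496 y=.63 0.25421241317135596
t8 slope -0.04321456687837773 z at y=.34 0.268016537032616 y=.63 0.25548431263788646
```

View pics/c8.png

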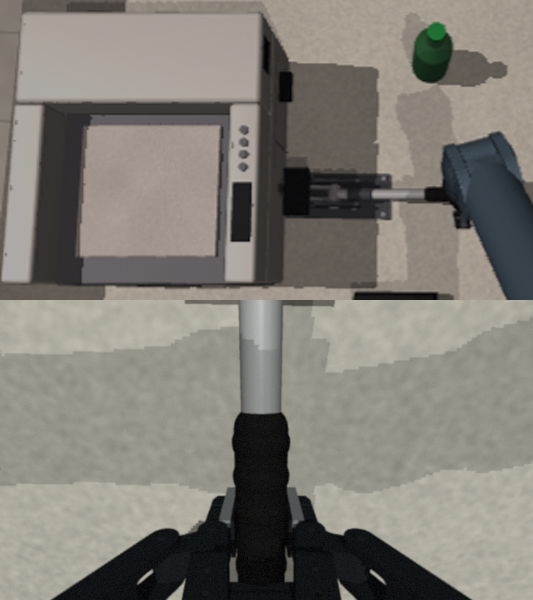

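The handle is at its stop: the printer has tipped 0.043 rad, so the near feet are up about 12.5 mm, and the jack plate lies square under the lip. Hold briefly and hand in.

```bash
python3 -m handwheel '[[[10,0,0,0,0],[10,0,0,0,0],[10,0,0,0,0],[10,0,0,0,0],[10,0,0,0,0]]]'
python3 -c "
from cell import env
print(env.close_job())"
```

```text
t: 15.3
tool_pos: [0.5571, 0.0065, 0.0381]
tool_rot: [[-0.018, 1.0, 0.002], [1.0, 0.018, -0.002], [-0.002, 0.002, -1.0]]
contact_force: [-5.1, -2.3, 20.8]
width: 0.275
finger_force: 47.4
the job is handed in; nothing more can be done
None
```

The job is handed in at 15.3 s, with no verdict returned: the jack is square under the lift lip, the gripper is holding the handle down at its stop, and the near feet measure about 12.5 mm off the desk.

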